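# Put the impact sockets back on their stand in order of size

### The job

Put the four loose sockets back on the socket stand in order of size: the smallest on the red pad at one end, each next pad along the row taking the next larger socket, and the largest on the black pad at the other end. Stand every socket upright with its hexagon mouth up and well centred on its pad, and let go of it. Leave the grease jar and the spanner where they are.

Things in the scene. Friction and masses are not known exactly. Their poses are not given: they have to be found in the camera images.
- socket_s: The smallest of four loose black impact sockets: plain round cylinder, 28 mm diameter, 40 mm high, about 90 g, standing on the bench with a bright steel top face, a black hexagon (16 mm) in it and two white bands round its side. Origin: centre of its underside; z up along its axis. Grip it across the diameter anywhere on its side.
- socket_m: The second smallest of four loose black impact sockets: plain round cylinder, 37 mm diameter, 48 mm high, about 170 g, standing on the bench with a bright steel top face, a black hexagon (23 mm) in it and two white bands round its side. Origin: centre of its underside; z up along its axis. Grip it across the diameter anywhere on its side.
- socket_l: The second largest of four loose black impact sockets: plain round cylinder, 46 mm diameter, 56 mm high, about 320 g, standing on the bench with a bright steel top face, a black hexagon (31 mm) in it and two white bands round its side. Origin: centre of its underside; z up along its axis. Grip it across the diameter anywhere on its side.
- socket_xl: The largest of four loose black impact sockets: plain round cylinder, 56 mm diameter, 64 mm high, about 550 g, standing on the bench with a bright steel top face, a black hexagon (40 mm) in it and two white bands round its side. Origin: centre of its underside; z up along its axis. Grip it across the diameter anywhere on its side.
- pad_red: Red pad, at one end of the row (which end varies). Fixed round rubber pad, 64 mm diameter, 4 mm thick, one of four in a straight row, 75 mm apart, on a low aluminium stand (315 x 84 x 8 mm). Top 12 mm above the bench. Origin: centre of its underside (8 mm above the bench); z up, y along the row, x across it.
- pad_black: Black pad, at the other end of the row from the red one. Fixed round rubber pad, 64 mm diameter, 4 mm thick, one of four in a straight row, 75 mm apart, on a low aluminium stand (315 x 84 x 8 mm). Top 12 mm above the bench. Origin: centre of its underside (8 mm above the bench); z up, y along the row, x across it.
- pad_yellow: Yellow pad, one of the two inner pads; whether it or the blue one lies next to the red pad varies. Fixed round rubber pad, 64 mm diameter, 4 mm thick, one of four in a straight row, 75 mm apart, on a low aluminium stand (315 x 84 x 8 mm). Top 12 mm above the bench. Origin: centre of its underside (8 mm above the bench); z up, y along the row, x across it.
- pad_blue: Blue pad, one of the two inner pads; whether it or the yellow one lies next to the red pad varies. Fixed round rubber pad, 64 mm diameter, 4 mm thick, one of four in a straight row, 75 mm apart, on a low aluminium stand (315 x 84 x 8 mm). Top 12 mm above the bench. Origin: centre of its underside (8 mm above the bench); z up, y along the row, x across it.
- grease_jar: Bystander: loose jar of grease, white with a paper label and orange cap, 64 mm diameter, 85 mm high, standing beyond the left (+y) end of the stand. Origin: centre of its underside.
- spanner: Bystander: loose steel spanner 190 mm long, lying flat on the bench beyond the right (-y) end of the stand, roughly along x. Origin: at the bench, under the middle of its length.
There are look-alikes about, which are no part of the job. What is shaped like the socket_m but yellow is not meant.

How it is judged:
At the end, for the whole second after the job is handed in: From red to black pad the sockets stand in rising size, one per pad: each centre within 12 mm horizontally of its pad's centre, underside 9 to 16 mm above the bench, upright within 0.1 rad, at rest (under 0.02 m/s, 0.2 rad/s) (horizontal distance between socket_s and pad_red below 0.012 m and horizontal distance between socket_xl and pad_black below 0.012 m and ((horizontal distance between pad_yellow and pad_red below 0.11 m and horizontal distance between socket_m and pad_yellow below 0.012 m and horizontal distance between socket_l and pad_blue below 0.012 m) or (horizontal distance between pad_blue and pad_red below 0.11 m and horizontal distance between socket_m and pad_blue below 0.012 m and horizontal distance between socket_l and pad_yellow below 0.012 m)) and height (world z) of socket_s between 0.009 and 0.016 m and angle between each of socket_s, socket_m, socket_l, socket_xl's own z axis and vertical below 0.1 rad and linear speed of each of socket_s, socket_m, socket_l, socket_xl below 0.02 m/s and angular speed of each of socket_s, socket_m, socket_l, socket_xl below 0.2 rad/s and height (world z) of socket_m between 0.009 and 0.016 m and height (world z) of socket_l between 0.009 and 0.016 m and height (world z) of socket_xl between 0.009 and 0.016 m); the robot touches nothing.
It fails at once if the grease jar was moved by more than 25 mm or tipped by more than 0.3 rad (distance of grease_jar from where it was at the start of the episode above 0.025 m or angle between grease_jar's own z axis and vertical above 0.3 rad).
It fails at once if the spanner was moved by more than 25 mm (distance of spanner from where it was at the start of the episode above 0.025 m).
It also fails if it takes over 99 s, if anything falls off the work surface, if the arm or the gripper's body presses on something with over 40 N, if the wrist force passes 120 N, or if a joint passes its speed limit or range.

### The arm

A 7-joint arm with a two-finger parallel gripper is mounted at the origin on the work surface. World frame = base frame: x ahead of the robot, y to its left, z up, the work surface at z = 0. Lengths are in m, angles in rad, forces in N, time in s.
With the tool pointing down it reaches from about 0.35 to 0.9 m from the base axis. Payload 8.1 kg.
Tool frame: the origin (TCP) lies at the very end of the fingers, on their centre line; the grasp point (between the pads) lies arm.hold_point_z behind it (arm.hold_point_z is the distance from the TCP to the grasp point, in m); z points along the fingers, y is the line along which they close (so a half turn about z gives the same grasp; the last joint's range is limited). The gripper opens to 92 mm and grips with 3 to 60 N. Pads are 19 mm wide; open, the fingers measure 130 mm over their backs; the gripper's body (75 mm by 190 mm) begins 47 mm behind the grasp point.
Start: joints at [1.089, 0.434, 0.025, 1.573, -0.012, 1.134, -0.075], TCP at [0.231, -0.581, 0.227] pointing down, gripper open.
Joint ranges: [-2.62, 2.62], [-0.44, 2.09], [-1.27, 1.32], [0.08, 2.57], [-1.32, 4.46], [0.12, 2], [-2.74, 2.74]. Speed limits (rad/s): [2.22, 2.22, 3.01, 3.01, 3.14, 3.14, 3.14].

### API

Orientations are given as a rotation vector (axis times angle).
In Python, from cell import arm, vision, job, cut_out gives the robot as it stands. The module is installed in compiled form; this text tells all that it offers.
- The arm moves only by the tool play_rows, never from a script. Its argument "increments" is text: rows parted by semicolons, each of 5 numbers parted by spaces: the shift along the tool's x, y, z in cm, then the turn about the tool's z in degrees, then the opening, from -1 (shut) to 1 (fully open), so that 0 is half open. A call has 1 to 5 rows; each row shifts and turns the commanded pose from where the row before left it, along the tool's axes as they then stand; what a row does not reach is not made up. A row lasts 1/12 s, in which the tool goes at most 41.7 mm and 7.16 degrees, less where a joint would pass 70% of its speed; a pose out of reach is approached as far as the arm can. A call is refused whole if a number of a shift passes 4.17 or a number of a turn 7.16, either way. A call with a gripper value outside its range is refused whole. The fingers move at their own pace and stop on an object; "grip_force" is the grip in N (left out, the last holds). Time passes only in rows, so rows that do not move let the fingers close. It gives the time, the measured TCP pose, the force, the opening and the grip force at its end, in the units of the state.
- arm.observe(): the state, without advancing time (a new reading comes with each control period).
- vision.get_image(name): name is "scene" or "top" or "wrist"; returns a dict with "frame" (420x560x3 uint8, red, green, blue), "z_map" (420x560 float32, m along the optical axis (not along the pixel's ray), 0 where there is no reading), "mtx" (3x3 intrinsics, pixels), "cam_to_world" (4x4, takes a point from camera to world coordinates). Camera axes: x right, y up, looking along -z (the intrinsics and any distortion apply to the point x, -y, -z); pixel columns grow to the right and rows downward; lengths in m; the calibration is good to about 2 mm. The wrist camera is an equidistant fisheye: a pixel r from the principal point sees the ray r / f radians off the axis. A picture is of the moment at which its call begins.
- job.sign_off(): hands the job in; it is judged then, once.
Trained networks look in a picture, given as the dict that the camera call returned (one of the last four; its "shot" number tells which), for a name from the list of things; names that differ only in an ending like _2 or _b are one class to them, and where a whole thing is asked for, a point or a joint stands for the part that bears it (a point fixed in the world has none). Each returns a list of dicts, best first, with "confidence" (0 to 1); they miss things now and then, are a little off and sometimes report something else, mostly with a low value. They report only what shows in the picture. A call takes as long as a camera call. They do not tell look-alikes from the thing itself.
- cut_out(query, picture): "mask" (420x560 bool, what is visible of it) and "point" ([row, column] in pixels, amid what is visible of it).
The state is a dict: "clock": time; "joints": joint angles; "dq": joint speeds; "joint_efforts": joint torques, N m; "position": TCP position; "ee_rot": TCP orientation; "force": force on the tool from outside, world axes, zero at the start; "ft_torque": the same for the moment, N m; "width": opening from 0.0 (shut) to 1.0 (fully open); "gripper_force": force on a finger pad.
Only numpy, scipy, OpenCV 4.12 (cv2) and the standard library are available. Lean on these libraries where they do the work, as an engineer would, in place of code of your own. Each camera call takes 0.05 s, during which the arm holds its last target. There are 200 camera calls.

## Working session

There is one attempt and no reset: what is moved stays moved. The work goes in short steps, Python scripts to look and compute and a tool call to move; the robot and the scene stay as the last step left them, time stands still between calls to the robot, and variables do not carry over. Pictures are saved under pics/ and viewed, at most 14 in all, crops included, and the job is handed in when it is done.

Besides the shell and the picture viewer there is one more tool, called after "Emit:" in YAML: its name, and indented under it one key for each argument. play_rows: Moves the arm, as the interface text tells. Its arguments: {"type":"object","properties":{"increments":{"type":"string"},"grip_force":{"type":"number"}},"required":["increments"]}

```bash
mkdir -p pics
cat > h.py <<'E'
import numpy as np, cv2
from cell import arm, vision, job, cut_out
from scipy.spatial.transform import Rotation as R
def world(im, mask):
    r,c=np.nonzero(mask); z=im["z_map"][r,c]; k=z>0; r,c,z=r[k],c[k],z[k]
    K=im["mtx"]; x=(c-K[0,2])/K[0,0]; y=(r-K[1,2])/K[1,1]
    p=np.stack([x*z,-y*z,-z],1); T=im["cam_to_world"]
    return p@T[:3,:3].T+T[:3,3]
E
python3 - <<'E'
from h import *
s=arm.observe(); print(s["position"],R.from_rotvec(s["ee_rot"]).as_matrix().round(3),s["width"],arm.hold_point_z)
ims={n:vision.get_image(n) for n in("scene","top")}
for n,im in ims.items():
    cv2.imwrite(f"pics/{n}0.png",cv2.cvtColor(im["frame"],cv2.COLOR_RGB2BGR)); print(n,im["mtx"].round(1).tolist(),im["cam_to_world"].round(3).tolist(),[k for k in im])
    for q in ["socket_s","socket_m","socket_l","socket_xl","pad_red","pad_black","pad_yellow","pad_blue","grease_jar","spanner"]:
        for d in cut_out(q,im)[:3]:
            m=d["mask"].astype(bool); p=world(im,m); 
            if len(p)==0: print(q,'none');continue
            zt=np.percentile(p[:,2],95); t=p[p[:,2]>zt-.006]
            print(q,round(d["confidence"],2),np.round(d["point"]),m.sum(),"top",zt.round(4),"mid",((t.min(0)+t.max(0))/2)[:2].round(4),"ext",np.ptp(t,axis=0)[:2].round(3))
E
```

```text
[ 0.23087983 -0.58022959  0.22593362] [[ 0.929  0.37  -0.001]
 [ 0.37  -0.929  0.001]
 [-0.    -0.002 -1.   ]] 1.0039309945382318 0.0188
scene [[418.7, 0.0, 277.6], [0.0, 418.7, 210.2], [0.0, 0.0, 1.0]] [[0.627, -0.454, 0.633, 1.132], [0.779, 0.375, -0.502, -0.458], [-0.009, 0.808, 0.589, 0.546], [0.0, 0.0, 0.0, 1.0]] ['frame', 'z_map', 'mtx', 'cam_to_world', 'shot']
socket_s 0.8 [146. 345.] 225 top 0.0478 mid [0.4886 0.2701] ext [0.074 0.068]
socket_s 0.54 [170. 342.] 305 top 0.048 mid [0.5294 0.2172] ext [0.032 0.033]
socket_s 0.53 [237. 142.] 335 top 0.0406 mid [ 0.4594 -0.2742] ext [0.028 0.026]
socket_m 0.8 [146. 345.] 225 top 0.0478 mid [0.4886 0.2701] ext [0.074 0.068]
socket_m 0.54 [170. 342.] 305 top 0.048 mid [0.5294 0.2172] ext [0.032 0.033]
socket_m 0.53 [237. 142.] 335 top 0.0406 mid [ 0.4594 -0.2742] ext [0.028 0.026]
socket_l 0.8 [146. 345.] 225 top 0.0478 mid [0.4886 0.2701] ext [0.074 0.068]
socket_l 0.54 [170. 342.] 305 top 0.048 mid [0.5294 0.2172] ext [0.032 0.033]
socket_l 0.53 [237. 142.] 335 top 0.0406 mid [ 0.4594 -0.2742] ext [0.028 0.026]
socket_xl 0.58 [200
[... 1666 characters left out ...]
322.] 606 top 0.0674 mid [ 0.4572 -0.103 ] ext [0.052 0.055]
socket_xl 0.56 [261. 395.] 171 top 0.043 mid [ 0.4551 -0.2719] ext [0.025 0.026]
pad_red 0.74 [197. 201.] 590 top 0.0152 mid [0.6138 0.1656] ext [0.063 0.061]
pad_black 0.62 [188. 297.] 529 top 0.0152 mid [ 0.6216 -0.0585] ext [0.061 0.059]
pad_yellow 0.74 [189. 234.] 549 top 0.0152 mid [0.6162 0.0907] ext [0.061 0.061]
pad_blue 0.85 [189. 267.] 581 top 0.0153 mid [0.6192 0.0168] ext [0.063 0.063]
grease_jar 0.62 [160. 119.] 920 top 0.0877 mid [0.6779 0.3578] ext [0.056 0.054]
spanner 0.58 [206. 415.] 645 top 0.0103 mid [ 0.5743 -0.3342] ext [0.184 0.062]
spanner 0.55 [189. 235.] 570 top 0.0153 mid [0.6162 0.0917] ext [0.061 0.063]
```

View pics/top0.png

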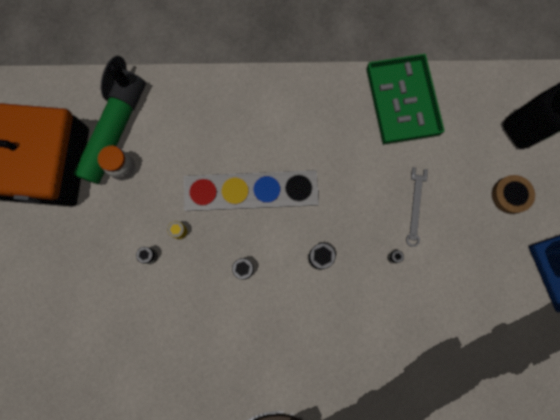

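Run:
```python
import cv2
a=cv2.imread("pics/scene0.png"); cv2.imwrite("pics/crop0.png",cv2.resize(a[120:210,290:410],None,fx=6,fy=6,interpolation=cv2.INTER_CUBIC))
```

```text
(no output)
```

View pics/crop0.png

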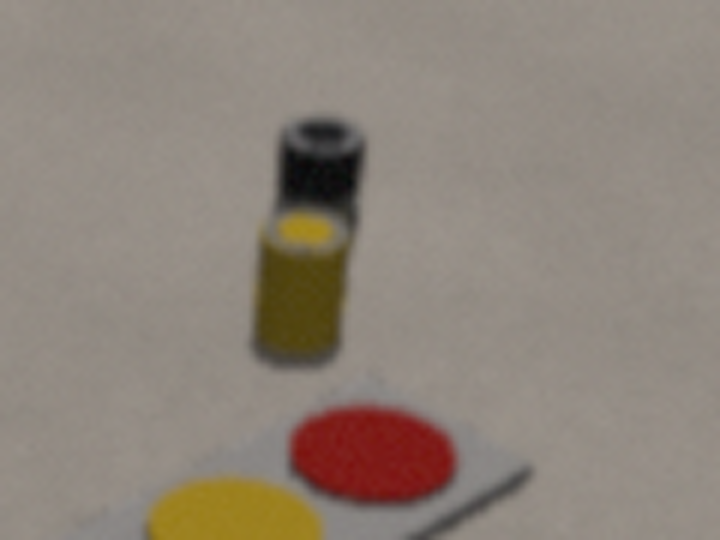

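The top view shows two candidates for socket_m, black at row 256, col 146 and yellow at row 230, col 177. The enlarged scene crop confirms them: a black socket stands behind the yellow one. The black one fits the description, so the yellow one is the look-alike. From left to right the pads are red, yellow, blue and black (row ~190, cols 202, 235, 267, 298), so s goes to red, m to yellow, l to blue and xl to black. I'll first turn the tool so that it closes along world x.

Emit:
play_rows:
  increments: "0 0 0 -7 1;0 0 0 -7 1;0 0 0 -7 1;0 0 0 -7 1;0 0 0 -7 1"
  grip_force: 20

```text
clock: 1.52
position: [0.2311, -0.5807, 0.2268]
ee_rot: [2.76, 1.5, -0.0]
force: [0.2, -0.5, -0.2]
width: 1.002
gripper_force: 0.0
```

Emit:
play_rows:
  increments: "0 0 0 -7 1;0 0 0 -7 1;0 0 0 -7 1;0 0 0 -7 1;0 0 0 -5.3 1"

```text
clock: 1.93
position: [0.231, -0.5807, 0.2267]
ee_rot: [-2.214, -2.228, 0.0]
force: [-0.2, 0.8, -0.3]
width: 1.001
gripper_force: 0.0
```

Emit:
play_rows:
  increments: "3 2.2 0.5 0 1;3 2.2 0.5 0 1;3 2.2 0.5 0 1;3 2.2 0.5 0 1;3 2.2 0.5 0 1"

```text
clock: 2.35
position: [0.3418, -0.4294, 0.2017]
ee_rot: [2.222, 2.22, -0.0]
force: [0.7, -0.7, -0.1]
width: 0.998
gripper_force: 0.0
```

Emit:
play_rows:
  increments: "3 2.2 0.5 0 1;3 2.2 0.5 0 1;3 2.2 0.5 0 1;3 2.2 0.5 0 1;0 0 0 0 1"

```text
clock: 2.77
position: [0.4339, -0.3029, 0.1815]
ee_rot: [-2.21, -2.232, -0.007]
force: [0.1, 0.3, 0.7]
width: 1.0
gripper_force: 0.0
```

```bash
cat >> h.py <<'E'
def wworld(im,mask):
    r,c=np.nonzero(mask); z=im["z_map"][r,c]; k=z>0; r,c,z=r[k],c[k],z[k]
    K=im["mtx"]; u=(c-K[0,2])/K[0,0]; v=(r-K[1,2])/K[1,1]; th=np.hypot(u,v)+1e-9; s=np.tan(th)/th*z
    T=im["cam_to_world"]; return np.stack([u*s,-v*s,-z],1)@T[:3,:3].T+T[:3,3]
def fit(p):
    zt=np.percentile(p[:,2],95); t=p[p[:,2]>zt-.006].astype(np.float32)
    (x,y),r=cv2.minEnclosingCircle(t[:,:2].copy()); return zt.round(4),np.round([x,y,r],4)
def wrist(names,save=None):
    s=arm.observe(); im=vision.get_image("wrist"); print("tcp",s["position"].round(4) if hasattr(s["position"],"round") else s["position"])
    if save: cv2.imwrite(f"pics/{save}.png",cv2.cvtColor(im["frame"],cv2.COLOR_RGB2BGR))
    for q in names:
        for d in cut_out(q,im):
            p=wworld(im,d["mask"].astype(bool))
            if len(p)>20: print(q,round(d["confidence"],2),np.round(d["point"]),len(p),*fit(p))
    return im
E
python3 - <<'E'
from h import *
im=wrist(["socket_s","socket_xl"],"w1"); print(im["mtx"].round(1).tolist(),im["cam_to_world"].round(3).tolist())
E
```

```text
tcp [ 0.4339 -0.3029  0.1815]
socket_s 0.59 [170. 304.] 800 0.041 [ 0.4572 -0.272   0.0141]
socket_xl 0.9 [ 13. 309.] 1420 0.0647 [ 0.4593 -0.1166  0.0236]
[[325.2, 0.0, 281.6], [0.0, 325.2, 213.4], [0.0, 0.0, 1.0]] [[1.0, -0.008, -0.005, 0.433], [0.009, 0.955, 0.298, -0.221], [0.002, -0.298, 0.955, 0.339], [0.0, 0.0, 0.0, 1.0]]
```

View pics/w1.png

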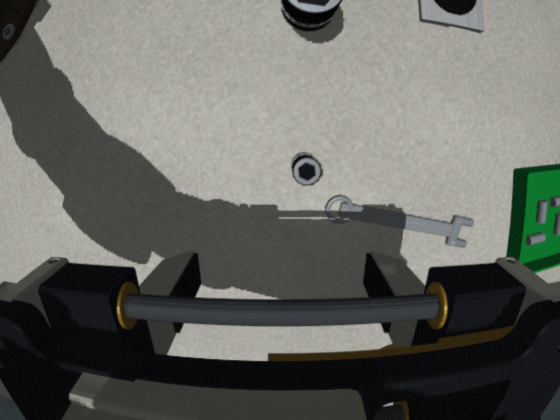

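The wrist view shows socket_s at row 170, col 304, clear of the spanner's ring end at row 208, col 340. The fitted position is (0.457, -0.272), top at 0.041.

Emit:
play_rows:
  increments: "3.1 2.3 0 0 0;0 0 3.5 0 0;0 0 3.5 0 0;0 0 3.5 0 0;0 0 3.0 0 0"

```text
clock: 3.33
position: [0.4508, -0.2816, 0.0451]
ee_rot: [2.224, 2.218, -0.002]
force: [-0.1, 0.1, 0.0]
width: 0.688
gripper_force: 0.0
```

Emit:
play_rows:
  increments: "0 0 2 0 0;0 0 1.4 0 0;0 0 0.2 0 0;0 0 0 0 0;0 0 0 0 0"

```text
clock: 3.75
position: [0.4522, -0.2809, 0.0115]
ee_rot: [2.222, 2.219, -0.0]
force: [-0.3, 1.0, 0.1]
width: 0.498
gripper_force: 0.0
```

Emit:
play_rows:
  increments: "0 0 0 0 -1;0 0 0 0 -1;0 0 0 0 -1;0 0 0 0 -1;0 0 0 0 -1"

```text
clock: 4.17
position: [0.4532, -0.2802, 0.0117]
ee_rot: [2.22, 2.22, 0.001]
force: [0.4, -0.3, 7.6]
width: 0.285
gripper_force: 20.0
```

Emit:
play_rows:
  increments: "0 0 0 0 -1;0 0 0 0 -1;0 0 -1 0 -1;0 0 -2 0 -1;0 0 -3 0 -1"

```text
clock: 4.58
position: [0.4501, -0.2787, 0.0699]
ee_rot: [-2.218, -2.218, 0.002]
force: [-0.6, -0.4, 0.1]
width: 0.287
gripper_force: 20.0
```

Run:
```python
from h import *
im=wrist(["socket_s"],"w2")
for n in("scene","top"):
    im=vision.get_image(n)
    for d in cut_out("socket_s",im):
        p=world(im,d["mask"].astype(bool))
        if len(p)>20: print(n,round(d["confidence"],2),np.round(d["point"]),*fit(p))
```

```text
tcp [ 0.4501 -0.2787  0.0699]
socket_s 0.97 [268. 280.] 3605 0.0991 [ 0.4506 -0.2694  0.0146]
scene 0.77 [172. 272.] 0.0563 [0.4369 0.0682 0.0248]
scene 0.77 [169. 342.] 0.048 [0.5268 0.218  0.0202]
scene 0.54 [218. 139.] 0.0831 [ 0.4736 -0.2665  0.0115]
scene 0.54 [146. 345.] 0.048 [0.493  0.268  0.0453]
scene 0.22 [209. 327.] 0.0127 [0.619  0.0923 0.0354]
top 0.76 [257. 149.] 0.0516 [0.4669 0.2879 0.0185]
top 0.64 [268. 244.] 0.0598 [0.4329 0.0714 0.0226]
top 0.54 [193. 266.] 0.0154 [0.6176 0.0169 0.0332]
top 0.53 [229. 175.] 0.0515 [0.5228 0.2196 0.0185]
top 0.41 [259. 396.] 0.1013 [ 0.4504 -0.262   0.0086]
```

View pics/w2.png

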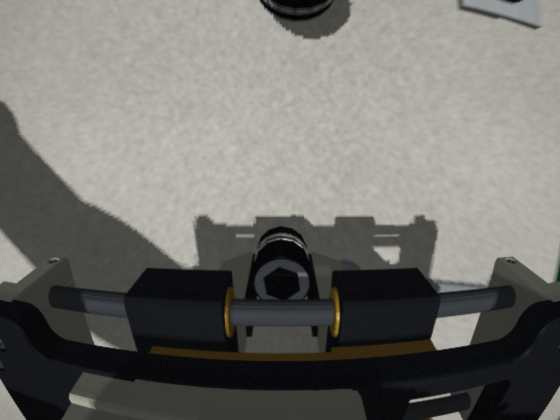

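Socket_s is held upright at row 268, col 280, about 9 mm off the finger centre towards +y. I'll allow for that offset when placing it.

Emit:
play_rows:
  increments: "1 0.4 -3 0 -1;2.5 1 -2 0 -1;3.5 1.3 -0.5 0 -1;3.5 1.3 0 0 -1;3.5 1.3 0 0 -1"
  grip_force: 25

```text
clock: 5.3
position: [0.505, -0.1385, 0.1254]
ee_rot: [-2.222, -2.22, 0.001]
force: [0.0, 0.4, -0.7]
width: 0.285
gripper_force: 25.0
```

Emit:
play_rows:
  increments: "3.5 1.3 0 0 -1;3.5 1.3 0 0 -1;3.5 1.3 0 0 -1;3.5 1.3 0 0 -1;3.5 1.3 0 0 -1"

```text
clock: 5.72
position: [0.5696, 0.0369, 0.1245]
ee_rot: [-2.22, -2.221, 0.003]
force: [0.5, -0.6, -1.1]
width: 0.284
gripper_force: 25.0
```

Emit:
play_rows:
  increments: "3.5 1.3 0 0 -1;3.5 1.3 0 0 -1;2 0.9 0 0 -1;1 0.5 0 0 -1;0 0 0 0 -1"

```text
clock: 6.13
position: [0.6098, 0.1384, 0.1245]
ee_rot: [-2.216, -2.224, 0.001]
force: [-0.0, -1.1, -1.1]
width: 0.285
gripper_force: 25.0
```

Run:
```python
from h import *
print(arm.observe()["position"])
im=wrist(["socket_s","pad_red","pad_yellow","pad_blue"])
```

```text
[0.60981937 0.13842005 0.12447296]
tcp [0.6098 0.1384 0.1245]
socket_s 0.85 [111. 173.] 2214 0.0492 [0.5243 0.2213 0.0185]
socket_s 0.74 [265. 278.] 3613 0.1535 [0.6097 0.1474 0.0141]
socket_s 0.72 [ 42. 115.] 2229 0.0491 [0.4686 0.2891 0.019 ]
socket_s 0.72 [270. 109.] 1885 0.0566 [0.4734 0.1208 0.0724]
socket_s 0.64 [333. 287.] 911 0.0126 [0.6193 0.0559 0.0747]
pad_red 0.67 [179. 294.] 4333 0.0128 [0.616  0.1666 0.033 ]
pad_red 0.38 [237. 308.] 477 0.0127 [0.6347 0.1267 0.0321]
pad_yellow 0.69 [239. 311.] 466 0.0127 [0.6308 0.1103 0.0224]
pad_blue 0.69 [333. 288.] 930 0.0128 [0.6166 0.0726 0.0917]
```

Emit:
play_rows:
  increments: "1 0.3 0 0 -1;0.8 0.2 0 0 -1;0 0 2 0 -1;0 0 3 0 -1;0 0 2.5 0 -1"

```text
clock: 6.8
position: [0.6156, 0.1544, 0.0502]
ee_rot: [2.221, 2.222, 0.003]
force: [0.3, 0.2, -1.5]
width: 0.289
gripper_force: 25.0
```

Emit:
play_rows:
  increments: "0 0 1.3 0 -1;0 0 0.7 0 -1;0 0 0.3 0 -1;0 0 0 0 -1;0 0 0 0 -1"

```text
clock: 7.22
position: [0.616, 0.1538, 0.0289]
ee_rot: [2.221, 2.221, 0.003]
force: [1.0, 0.2, -0.6]
width: 0.287
gripper_force: 25.0
```

Run:
```python
from h import *
s=arm.observe();print(s["position"],s["force"])
im=wrist(["socket_s","pad_red"])
```

```text
[0.61598831 0.15379875 0.02892557] [ 0.95482534  0.2060364  -0.58054971]
tcp [0.616  0.1538 0.0289]
socket_s 0.71 [266. 280.] 3571 0.058 [0.6155 0.1624 0.0141]
socket_s 0.7 [149. 110.] 5629 0.049 [0.5243 0.2214 0.0188]
socket_s 0.62 [49. 36.] 4374 0.049 [0.4698 0.2892 0.0193]
pad_red 0.83 [219. 288.] 5449 0.0126 [0.617  0.1686 0.0326]
```

Emit:
play_rows:
  increments: "0.35 0 0.2 0 -1;0 0 0.2 0 -1;0 0 0.1 0 -1;0 0 0 0 -1;0 0 0 0 -0.1"

```text
clock: 7.78
position: [0.6154, 0.1574, 0.0234]
ee_rot: [2.221, 2.222, 0.002]
force: [-0.3, -0.1, 0.7]
width: 0.323
gripper_force: 0.0
```

Emit:
play_rows:
  increments: "0 0 0 0 -0.1;0 0 0 0 -0.1;0 0 0 0 0;0 0 0 0 0;0 0 -2 0 0"

```text
clock: 8.2
position: [0.6127, 0.1556, 0.0394]
ee_rot: [-2.22, -2.22, 0.009]
force: [-0.3, 0.5, -1.0]
width: 0.499
gripper_force: 0.0
```

Emit:
play_rows:
  increments: "0 0 -3 0 0;0 0 -3 0 0;-1 0 -2 0 1;-2 0 0 0 1;0 0 0 0 1"

```text
clock: 8.62
position: [0.6165, 0.1225, 0.1241]
ee_rot: [2.223, 2.214, 0.0]
force: [0.0, -0.9, -0.6]
width: 0.668
gripper_force: 0.0
```

Run:
```python
from h import *
im=wrist(["socket_s","pad_red","pad_yellow"],"w3")
```

```text
tcp [0.6165 0.1225 0.1241]
socket_s 0.89 [ 32. 108.] 2280 0.0492 [0.4686 0.2895 0.0192]
socket_s 0.85 [166. 280.] 1344 0.053 [0.6148 0.166  0.0139]
socket_s 0.84 [ 94. 165.] 2322 0.0491 [0.5244 0.2214 0.0187]
pad_red 0.58 [150. 291.] 3088 0.0127 [0.6163 0.1675 0.032 ]
pad_yellow 0.72 [238. 283.] 3674 0.0127 [0.6191 0.0917 0.0332]
```

View pics/w3.png

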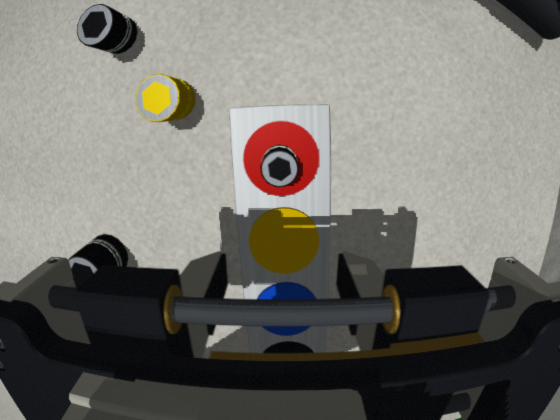

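Socket_s stands on the red pad (row 166, col 280), about 2 mm off centre. Next is the black socket_m at row 32, col 108; the yellow look-alike sits at row 94, col 165.

Emit:
play_rows:
  increments: "1.4 -1.2 0 0 0.4;2.7 -2.4 0 0 0.4;2.7 -2.4 0 0 0.4;2.7 -2.4 0 0 0.4;2.7 -2.4 0 0 0.4"

```text
clock: 9.23
position: [0.5052, 0.2507, 0.1222]
ee_rot: [-2.22, -2.222, 0.001]
force: [0.7, 0.9, 0.6]
width: 0.703
gripper_force: 0.0
```

Emit:
play_rows:
  increments: "2.7 -2.4 0 0 0.4;1.4 -1.3 0 0 0.4;0.4 -0.4 1 0 0.4;0 0 2 0 0.4;0 0 0 0 0.4"

```text
clock: 9.65
position: [0.4642, 0.2929, 0.0893]
ee_rot: [-2.219, -2.223, 0.008]
force: [-0.1, -0.5, -0.2]
width: 0.7
gripper_force: 0.0
```

Run:
```python
from h import *
im=wrist(["socket_m"])
```

```text
tcp [0.4642 0.2929 0.0893]
socket_m 0.64 [237. 291.] 2964 0.049 [0.4681 0.2891 0.0187]
socket_m 0.64 [327. 340.] 463 0.0488 [0.5108 0.2436 0.0431]
```

Emit:
play_rows:
  increments: "-0.4 0.4 0 0 0.4;0 0 2 0 0.4;0 0 2.5 0 0.4;0 0 2 0 0.4;0 0 0.9 0 0.4"

```text
clock: 10.17
position: [0.4705, 0.2882, 0.0172]
ee_rot: [2.223, 2.22, -0.003]
force: [-0.6, 0.0, -0.4]
width: 0.699
gripper_force: 0.0
```

Emit:
play_rows:
  increments: "0 0 0.1 0 0.4;0 0 0 0 -1;0 0 0 0 -1;0 0 0 0 -1;0 0 0 0 -1"
  grip_force: 30

```text
clock: 10.58
position: [0.4708, 0.2902, 0.0188]
ee_rot: [2.221, 2.221, 0.003]
force: [0.2, 0.2, -0.3]
width: 0.464
gripper_force: 0.0
```

Emit:
play_rows:
  increments: "0 0 0 0 -1;0 0 0 0 -1;0 0 -1 0 -1;0 0 -2 0 -1;0 0 -3 0 -1"

```text
clock: 11.0
position: [0.4687, 0.2885, 0.0769]
ee_rot: [-2.221, -2.221, 0.007]
force: [0.8, 0.2, -3.2]
width: 0.387
gripper_force: 30.0
```

Emit:
play_rows:
  increments: "0 0 -3 0 -1;0 0 -2 0 -1;0 0 0 0 -1"

```text
clock: 11.25
position: [0.4721, 0.2915, 0.1327]
ee_rot: [2.22, 2.22, 0.011]
force: [0.6, 0.4, -1.9]
width: 0.384
gripper_force: 30.0
```

Run:
```python
from h import *
im=wrist(["socket_m"])
```

```text
tcp [0.4721 0.2915 0.1327]
socket_m 0.55 [270. 282.] 4344 0.1629 [0.4716 0.2907 0.0189]
```

Emit:
play_rows:
  increments: "-1.5 1.1 0 0 -1;-3 2.2 0 0 -1;-3 2.2 0 0 -1;-3 2.2 0 0 -1;-3 2.2 0 0 -1"

```text
clock: 11.77
position: [0.5689, 0.1528, 0.1261]
ee_rot: [-2.22, -2.221, 0.004]
force: [0.7, -0.1, -2.6]
width: 0.386
gripper_force: 30.0
```

Emit:
play_rows:
  increments: "-3 2.2 0 0 -1;-2.2 1.6 0 0 -1;-1.3 1 1 0 -1;0 0 2 0 -1;0 0 0 0 -1"

```text
clock: 12.18
position: [0.6144, 0.0881, 0.0926]
ee_rot: [-2.22, -2.217, 0.01]
force: [-2.0, 0.4, -3.0]
width: 0.384
gripper_force: 30.0
```

Run:
```python
from h import *
im=wrist(["socket_m","pad_yellow","pad_red","pad_blue"])
```

```text
tcp [0.6144 0.0881 0.0926]
socket_m 0.92 [123. 280.] 1568 0.0531 [0.615  0.1656 0.014 ]
socket_m 0.66 [242.  82.] 3028 0.0567 [0.4743 0.096  0.0672]
socket_m 0.64 [ 49. 155.] 3060 0.0492 [0.5244 0.221  0.0188]
socket_m 0.6 [272. 282.] 4519 0.1228 [0.6166 0.0942 0.0264]
pad_yellow 0.74 [208. 290.] 4191 0.0127 [0.6187 0.0916 0.033 ]
pad_red 0.74 [104. 294.] 4313 0.0129 [0.6164 0.1678 0.0326]
```

Emit:
play_rows:
  increments: "0.3 0.35 1 0 -1;0 0 2 0 -1;0 0 1.5 0 -1;0 0 0.9 0 -1;0 0 0.4 0 -1"

```text
clock: 12.85
position: [0.6198, 0.0931, 0.0382]
ee_rot: [-2.22, -2.222, 0.002]
force: [-0.6, 0.0, -2.7]
width: 0.38
gripper_force: 30.0
```

Emit:
play_rows:
  increments: "0 0 0.2 0 -1;0 0 0 0 -1;0 0 0 0 -1"

```text
clock: 13.1
position: [0.6212, 0.0931, 0.0385]
ee_rot: [2.221, 2.221, 0.002]
force: [-0.7, -0.9, -1.9]
width: 0.385
gripper_force: 30.0
```

Emit:
play_rows:
  increments: "-0.2 -0.2 0.3 0 -1;0 0 0.2 0 -1;0 0 0.1 0 -1;0 0 0 0 -1;0 0 0 0 -1"

```text
clock: 13.52
position: [0.6186, 0.0907, 0.0318]
ee_rot: [2.222, 2.221, 0.0]
force: [-0.2, -0.5, -2.8]
width: 0.385
gripper_force: 30.0
```

Emit:
play_rows:
  increments: "0 0 0.1 0 -1;0 0 0 0 -1;0 0 0 0 -1"

```text
clock: 13.77
position: [0.6186, 0.0908, 0.0307]
ee_rot: [-2.221, -2.221, 0.0]
force: [-0.1, -0.7, -2.3]
width: 0.386
gripper_force: 30.0
```

Run:
```python
from h import *
im=wrist(["socket_m"]);s=arm.observe();print(s["force"])
```

```text
tcp [0.6186 0.0908 0.0307]
socket_m 0.94 [134. 272.] 3345 0.0531 [0.6149 0.1657 0.0141]
socket_m 0.91 [259.  28.] 1586 0.0562 [0.486  0.1063 0.057 ]
socket_m 0.72 [ 36. 105.] 5499 0.0491 [0.524  0.2216 0.0195]
socket_m 0.71 [271. 283.] 4262 0.0608 [0.6182 0.0902 0.0187]
[ 0.61639617  0.21679117 -2.11021762]
```

Emit:
play_rows:
  increments: "0 0 0 0 0.1;0 0 0 0 0.1;0 0 0 0 0.1;0 0 0 0 0.3;0 0 -1.5 0 0.3"

```text
clock: 14.28
position: [0.6169, 0.0903, 0.0436]
ee_rot: [-2.22, -2.22, 0.006]
force: [-0.4, -0.5, -1.0]
width: 0.633
gripper_force: 0.0
```

Emit:
play_rows:
  increments: "0 0 -3 0 0.4;0 0 -3 0 0.5;0 -2 -1 0 0.6;0 -3 0 0 0.6;0 -3.5 0 0 0.6"

```text
clock: 14.7
position: [0.5345, 0.091, 0.1168]
ee_rot: [2.221, 2.219, 0.005]
force: [-0.3, 0.1, 0.2]
width: 0.801
gripper_force: 0.0
```

Emit:
play_rows:
  increments: "-0.5 -3.5 0 0 0.6;-0.5 -3 0 0 0.6;-0.5 -2 0 0 0.6;-0.5 -1.2 0 0 0.6;0 0 0 0 0.6"

```text
clock: 15.12
position: [0.4338, 0.0696, 0.1158]
ee_rot: [2.221, 2.221, -0.003]
force: [-0.2, -0.1, -0.0]
width: 0.801
gripper_force: 0.0
```

Run:
```python
from h import *
im=wrist(["socket_l","socket_m","pad_yellow"],"w4")
```

```text
tcp [0.4338 0.0696 0.1158]
socket_l 0.9 [113. 493.] 1450 0.0528 [0.6144 0.1659 0.0147]
socket_l 0.83 [201. 493.] 2282 0.0607 [0.6175 0.0897 0.0192]
socket_l 0.61 [222. 284.] 3712 0.057 [0.4344 0.0723 0.0231]
socket_m 0.9 [113. 493.] 1450 0.0528 [0.6144 0.1659 0.0147]
socket_m 0.83 [201. 493.] 2282 0.0607 [0.6175 0.0897 0.0192]
socket_m 0.61 [222. 284.] 3712 0.057 [0.4344 0.0723 0.0231]
pad_yellow 0.86 [175. 467.] 1493 0.0127 [0.6183 0.0923 0.033 ]
pad_yellow 0.39 [201. 493.] 2238 0.0607 [0.6176 0.0902 0.0191]
```

View pics/w4.png

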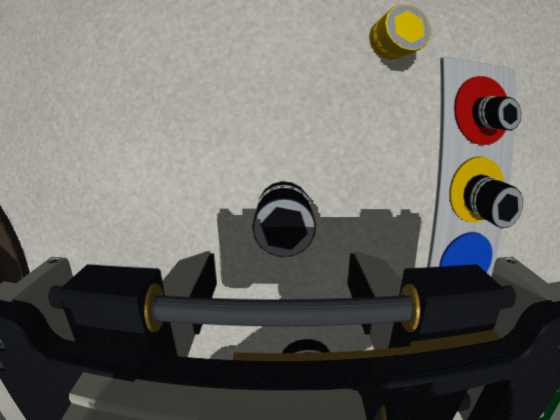

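Socket_s and socket_m stand upright on the red pad (113, 493) and yellow pad (201, 493). Socket_l is under the gripper at row 222, col 284.

Emit:
play_rows:
  increments: "0.2 0 1 0 0.6;0 0 2.5 0 0.6;0 0 3 0 0.6;0 0 2 0 0.6;0 0 0.9 0 0.6"

```text
clock: 15.73
position: [0.4355, 0.0729, 0.0187]
ee_rot: [-2.219, -2.22, 0.004]
force: [-0.7, 0.7, -0.4]
width: 0.798
gripper_force: 0.0
```

Emit:
play_rows:
  increments: "0 0 0.2 0 0.6;0 0 0 0 -1;0 0 0 0 -1;0 0 0 0 -1;0 0 0 0 -1"
  grip_force: 40

```text
clock: 16.15
position: [0.4375, 0.0729, 0.0207]
ee_rot: [2.221, 2.22, 0.003]
force: [0.3, 0.4, 0.2]
width: 0.556
gripper_force: 0.0
```

Emit:
play_rows:
  increments: "0 0 0 0 -1;0 0 0 0 -1;0 0 -1 0 -1;0 0 -2 0 -1;0 0 -3 0 -1"

```text
clock: 16.57
position: [0.4349, 0.0723, 0.079]
ee_rot: [-2.22, -2.22, 0.005]
force: [0.1, -1.0, -3.2]
width: 0.483
gripper_force: 40.0
```

Emit:
play_rows:
  increments: "0 0 -3 0 -1;0 0 -2 0 -1;0 0 0 0 -1"

```text
clock: 16.82
position: [0.4389, 0.0734, 0.1335]
ee_rot: [2.219, 2.218, 0.008]
force: [0.6, -0.4, -3.7]
width: 0.483
gripper_force: 40.0
```

Run:
```python
from h import *
im=wrist(["socket_l"])
```

```text
tcp [0.4389 0.0734 0.1335]
socket_l 0.82 [114. 477.] 1263 0.0528 [0.6144 0.1659 0.0144]
socket_l 0.7 [198. 475.] 2025 0.0607 [0.6172 0.0893 0.0191]
socket_l 0.65 [ 39. 385.] 2189 0.0491 [0.524  0.2212 0.0189]
socket_l 0.6 [273. 281.] 7121 0.1699 [0.4377 0.0788 0.029 ]
```

Emit:
play_rows:
  increments: "-0.5 1.5 0 0 -1;-1 3.2 0 0 -1;-1 3.2 0 0 -1;-1 3.2 0 0 -1;-1 3.2 0 0 -1"

```text
clock: 17.33
position: [0.5798, 0.0268, 0.1275]
ee_rot: [-2.22, -2.22, 0.004]
force: [1.1, 0.3, -3.5]
width: 0.479
gripper_force: 40.0
```

Emit:
play_rows:
  increments: "-0.8 2.3 0 0 -1;-0.5 1.6 0.5 0 -1;0 0 2 0 -1;0 0 1.5 0 -1;0 0 0 0 -1"

```text
clock: 17.75
position: [0.6153, 0.0141, 0.0842]
ee_rot: [-2.218, -2.218, 0.011]
force: [-1.7, -0.2, -3.4]
width: 0.48
gripper_force: 40.0
```

Run:
```python
from h import *
im=wrist(["socket_l","pad_blue","pad_yellow"])
```

```text
tcp [0.6153 0.0141 0.0842]
socket_l 0.89 [271. 282.] 6994 0.1204 [0.6156 0.0136 0.0236]
socket_l 0.77 [ 16. 279.] 1454 0.0531 [0.6147 0.1647 0.0139]
socket_l 0.68 [124. 288.] 3294 0.0611 [0.6183 0.0898 0.0184]
pad_blue 0.74 [205. 294.] 3458 0.0127 [0.6213 0.0186 0.0324]
pad_blue 0.2 [336. 103.] 360 0.1731 [0.5666 0.0369 0.0052]
pad_yellow 0.87 [ 91. 287.] 2920 0.0128 [0.6188 0.0917 0.0324]
pad_yellow 0.42 [272. 284.] 6958 0.1204 [0.6139 0.0188 0.0287]
pad_yellow 0.34 [ 17. 279.] 1408 0.0531 [0.6144 0.1634 0.0139]
```

Emit:
play_rows:
  increments: "0.2 0.4 1 0 -1;0 0 1.5 0 -1;0 0 1 0 -1;0 0 0.7 0 -1;0 0 0.3 0 -1"

```text
clock: 18.37
position: [0.622, 0.0167, 0.0435]
ee_rot: [-2.221, -2.221, 0.002]
force: [0.3, -0.2, -3.9]
width: 0.484
gripper_force: 40.0
```

Emit:
play_rows:
  increments: "0 0 0 0 -1;0 0 0 0 -1;0 0 0 0 -1"

```text
clock: 18.62
position: [0.6231, 0.0169, 0.0453]
ee_rot: [2.221, 2.221, 0.001]
force: [-0.2, 0.2, -2.6]
width: 0.483
gripper_force: 40.0
```

Run:
```python
from h import *
im=wrist(["socket_l","pad_blue"])
```

```text
tcp [0.6231 0.0169 0.0453]
socket_l 0.88 [135. 275.] 5243 0.0611 [0.6182 0.0898 0.0185]
socket_l 0.83 [ 10. 264.] 1056 0.0519 [0.6147 0.1567 0.0104]
socket_l 0.67 [272. 283.] 6974 0.0816 [0.6226 0.0161 0.0237]
pad_blue 0.73 [220. 273.] 2541 0.0127 [0.6215 0.0182 0.0322]
pad_blue 0.68 [ 97. 285.] 3868 0.0128 [0.6181 0.092  0.0328]
```

Emit:
play_rows:
  increments: "0.05 -0.1 0.5 0 -1;0 0 0.5 0 -1;0 0 0.15 0 -1;0 0 0 0 -1;0 0 0 0 -1"

```text
clock: 19.18
position: [0.6215, 0.0173, 0.0329]
ee_rot: [-2.221, -2.221, 0.001]
force: [-0.1, -0.7, -3.1]
width: 0.481
gripper_force: 40.0
```

Run:
```python
from h import *
im=wrist(["socket_l"]); print(arm.observe()["force"])
```

```text
tcp [0.6215 0.0173 0.0329]
socket_l 0.86 [270. 282.] 6983 0.0692 [0.6222 0.017  0.024 ]
socket_l 0.57 [137. 275.] 6264 0.0611 [0.6181 0.0898 0.0186]
socket_l 0.56 [ 10. 267.] 847 0.045 [0.615  0.1553 0.0093]
[-0.08989302 -0.33080715 -3.26649071]
```

Emit:
play_rows:
  increments: "0 0 0 0 0.3;0 0 0 0 0.3;0 0 0 0 0.3;0 0 0 0 0.4;0 0 -1.5 0 0.4"

```text
clock: 19.7
position: [0.62, 0.017, 0.0461]
ee_rot: [-2.22, -2.22, 0.005]
force: [-1.3, -1.6, 0.3]
width: 0.69
gripper_force: 0.0
```

Emit:
play_rows:
  increments: "0 0 -3 0 0.4;0 0 -3 0 0.5;-1 -1.5 -2 0 1;-2 -2.7 0 0 1;-2 -2.7 0 0 1"

```text
clock: 20.12
position: [0.5535, -0.0322, 0.1299]
ee_rot: [2.218, 2.221, 0.005]
force: [0.0, -0.5, -0.2]
width: 0.919
gripper_force: 0.0
```

Emit:
play_rows:
  increments: "-2 -2.7 0 0 1;-2 -2.7 0 0 1;-1.7 -2.2 0 0 1;-1 -1.3 0 0 1;0 0 0 0 1"

```text
clock: 20.53
position: [0.4603, -0.1026, 0.1282]
ee_rot: [-2.226, -2.217, 0.005]
force: [-1.4, 0.3, -0.1]
width: 0.998
gripper_force: 0.0
```

Run:
```python
from h import *
im=wrist(["socket_xl","socket_l"],"w5")
```

```text
tcp [ 0.4603 -0.1026  0.1282]
socket_xl 0.62 [222. 282.] 5110 0.0651 [ 0.4592 -0.1021  0.0282]
socket_xl 0.3 [ 80. 481.] 3572 0.069 [0.621  0.0167 0.0238]
socket_xl 0.15 [ 24. 444.] 900 0.0129 [0.6177 0.0869 0.0321]
socket_l 0.8 [ 13. 463.] 1199 0.0607 [0.6189 0.083  0.0183]
```

View pics/w5.png

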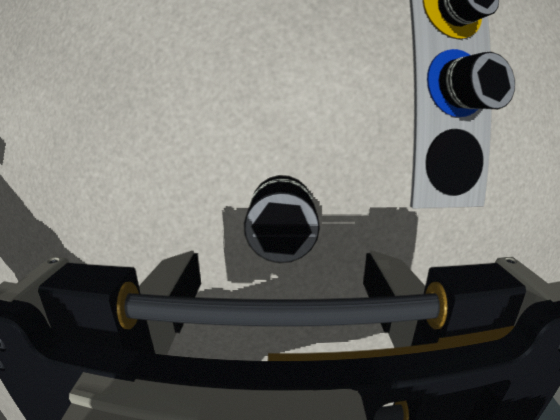

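Socket_l stands on the blue pad at (80, 481) and the black pad is free at (160, 455). Socket_xl is directly below the gripper at (222, 282), so I'll go down 10.5 cm.

Emit:
play_rows:
  increments: "0 0 1.5 0 1;0 0 3 0 1;0 0 3 0 1;0 0 2 0 1;0 0 0.9 0 1"

```text
clock: 21.1
position: [0.4633, -0.0984, 0.0218]
ee_rot: [-2.218, -2.222, 0.001]
force: [-0.5, -0.8, -0.4]
width: 1.0
gripper_force: 0.0
```

Emit:
play_rows:
  increments: "0 0 0.1 0 1;0 0 0 0 -1;0 0 0 0 -1;0 0 0 0 -1;0 0 0 0 -1"
  grip_force: 50

```text
clock: 21.52
position: [0.4645, -0.0999, 0.0243]
ee_rot: [2.22, 2.22, 0.002]
force: [0.1, -0.4, 0.8]
width: 0.76
gripper_force: 0.0
```

Emit:
play_rows:
  increments: "0 0 0 0 -1;0 0 0 0 -1;0 0 0 0 -1;0 0 -1 0 -1;0 0 -2 0 -1"

```text
clock: 21.93
position: [0.4619, -0.0996, 0.0523]
ee_rot: [-2.219, -2.219, 0.003]
force: [0.4, -0.4, -4.7]
width: 0.591
gripper_force: 50.0
```

Emit:
play_rows:
  increments: "0 0 -3 0 -1;0 0 -3 0 -1;0 0 -1.5 0 -1;0 0 0 0 -1;0 0 0 0 -1"

```text
clock: 22.35
position: [0.464, -0.1, 0.1288]
ee_rot: [2.221, 2.22, 0.002]
force: [0.5, 0.6, -5.3]
width: 0.593
gripper_force: 50.0
```

Run:
```python
from h import *
im=wrist(["socket_xl"])
```

```text
tcp [ 0.464  -0.1     0.1288]
socket_xl 0.59 [275. 283.] 10312 0.1702 [ 0.4632 -0.0977  0.0315]
```

Emit:
play_rows:
  increments: "0.4 1.5 0 0 -1;0.8 3 0 0 -1;0.8 3 0 0 -1;0.8 3 0 0 -1;0.7 2.6 0 0 -1"

```text
clock: 22.87
position: [0.5954, -0.064, 0.1261]
ee_rot: [-2.22, -2.22, 0.003]
force: [0.5, 0.7, -5.0]
width: 0.587
gripper_force: 50.0
```

Emit:
play_rows:
  increments: "0.4 1.7 0 0 -1;0.2 0.9 0 0 -1;0 0 2 0 -1;0 0 1.5 0 -1;0 0 0 0 -1"

```text
clock: 23.28
position: [0.6171, -0.0591, 0.0885]
ee_rot: [-2.217, -2.218, 0.009]
force: [-1.0, -0.2, -4.9]
width: 0.592
gripper_force: 50.0
```

Emit:
play_rows:
  increments: "0 0 0.5 0 -1;0 0 0.3 0 -1;0 0 0 0 -1;0 0 0 0 -1"

```text
clock: 23.62
position: [0.6207, -0.0589, 0.0857]
ee_rot: [2.221, 2.221, 0.0]
force: [0.4, 0.4, -4.1]
width: 0.587
gripper_force: 50.0
```

Run:
```python
from h import *
im=wrist(["socket_xl","pad_black","pad_blue"])
```

```text
tcp [ 0.6207 -0.0589  0.0857]
socket_xl 0.77 [275. 282.] 10364 0.127 [ 0.6201 -0.0558  0.0319]
pad_black 0.77 [204. 286.] 2566 0.0127 [ 0.6231 -0.0584  0.0331]
pad_blue 0.86 [ 86. 274.] 716 0.0132 [0.6203 0.0194 0.0315]
```

Emit:
play_rows:
  increments: "0.1 0.2 1 0 -1;0 0 1.5 0 -1;0 0 1.2 0 -1;0 0 0.7 0 -1;0 0 0.3 0 -1"

```text
clock: 24.23
position: [0.6215, -0.0578, 0.0363]
ee_rot: [-2.22, -2.22, 0.003]
force: [-0.1, 0.3, -5.3]
width: 0.586
gripper_force: 50.0
```

Emit:
play_rows:
  increments: "0 0 0 0 -1;0 0 0 0 -1;0 0 0 0 -1"

```text
clock: 24.48
position: [0.6231, -0.0577, 0.0388]
ee_rot: [2.221, 2.221, 0.001]
force: [0.3, -0.3, -4.6]
width: 0.59
gripper_force: 50.0
```

Run:
```python
from h import *
im=wrist(["socket_xl","pad_black"]);print(arm.observe()["force"])
```

```text
tcp [ 0.6231 -0.0577  0.0388]
socket_xl 0.96 [278. 283.] 10431 0.0802 [ 0.622  -0.0549  0.0317]
pad_black 0.69 [215. 281.] 1653 0.0126 [ 0.6232 -0.0566  0.032 ]
[-0.53243763 -0.1144186  -4.47568966]
```

Emit:
play_rows:
  increments: "0 0 0.15 0 -1;0 0 0.1 0 -1;0 0 0.05 0 -1;0 0 0 0 -1;0 0 0 0 -1"

```text
clock: 25.05
position: [0.6227, -0.0577, 0.0355]
ee_rot: [2.221, 2.221, 0.0]
force: [-0.8, 0.2, 0.6]
width: 0.59
gripper_force: 50.0
```

Emit:
play_rows:
  increments: "0 0 0 0 0.5;0 0 0 0 0.5;0 0 0 0 0.5;0 0 0 0 0.6;0 0 0 0 0.6"

```text
clock: 25.47
position: [0.6228, -0.0577, 0.0353]
ee_rot: [2.221, 2.221, 0.0]
force: [0.7, 0.6, 0.4]
width: 0.792
gripper_force: 0.0
```

Emit:
play_rows:
  increments: "0 0 -1.5 0 0.6;0 0 -3 0 0.6;0 0 -3 0 0.6;0 -2 -2 0 0.6;0 -3 0 0 0.6"

```text
clock: 25.88
position: [0.577, -0.0571, 0.1347]
ee_rot: [2.217, 2.217, 0.011]
force: [-0.2, 0.3, 0.5]
width: 0.798
gripper_force: 0.0
```

Emit:
play_rows:
  increments: "-3 -2.5 0 0 0.6;-3 -2.5 0 0 0.6;-3 -2 0 0 0.6;-1 -1 0 0 0.6;0 0 0 0 0.6"

```text
clock: 26.3
position: [0.4898, -0.1617, 0.1301]
ee_rot: [2.228, 2.215, -0.004]
force: [-0.2, -0.1, 0.3]
width: 0.803
gripper_force: 0.0
```

Run:
```python
from h import *
wrist(["socket_xl","pad_black"])
for n in ("scene","top"):
    im=vision.get_image(n); cv2.imwrite(f"pics/{n}_end.png",cv2.cvtColor(im["frame"],cv2.COLOR_RGB2BGR))
    for q in ["socket_l","socket_xl","grease_jar","spanner"]:
        for d in cut_out(q,im):
            p=world(im,d["mask"].astype(bool))
            if len(p)>20: print(n,q,round(d["confidence"],2),np.round(d["point"]),*fit(p))
```

```text
tcp [ 0.4898 -0.1617  0.1301]
socket_xl 0.68 [ 98. 454.] 5556 0.077 [ 0.6223 -0.0601  0.0286]
pad_black 0.63 [ 78. 402.] 421 0.0128 [ 0.613  -0.054   0.0297]
scene socket_l 0.95 [199. 330.] 0.0602 [0.6218 0.0868 0.0184]
scene socket_l 0.77 [187. 351.] 0.052 [0.6189 0.1628 0.0144]
scene socket_l 0.77 [169. 338.] 0.0481 [0.5252 0.2184 0.0202]
scene socket_l 0.69 [210. 307.] 0.0682 [0.624  0.0135 0.0234]
scene socket_xl 0.62 [224. 275.] 0.0764 [ 0.6245 -0.0619  0.0292]
scene grease_jar 0.8 [171. 429.] 0.0844 [0.6833 0.3542 0.0271]
scene spanner 0.79 [296. 138.] 0.008 [ 0.5783 -0.334   0.0946]
scene spanner 0.24 [245. 282.] 0.0119 [ 0.6402 -0.0662  0.0247]
top socket_l 0.73 [192. 202.] 0.0553 [0.6132 0.1648 0.0137]
top socket_l 0.67 [187. 268.] 0.0715 [0.6196 0.0157 0.0231]
top socket_l 0.62 [192. 234.] 0.0632 [0.6167 0.0888 0.0185]
top socket_l 0.56 [229. 175.] 0.0515 [0.5217 0.2203 0.0182]
top socket_xl 0.63 [185. 298.] 0.0793 [ 0.6197 -0.0605  0.0273]
top grease_jar 0.95 [162. 119.] 0.0877 [0.6785 0.3589 0.029 ]
```

View pics/scene_end.png

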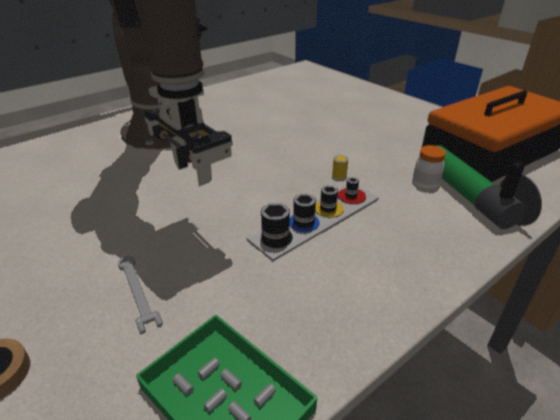

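The final scene view shows all four sockets upright and centred: s on red (187, 351), m on yellow (199, 330), l on blue (210, 307) and xl on black (224, 275). The jar and spanner are where they started, and the arm is clear of everything.

```bash
python3 -c "
from cell import job; print(job.sign_off())"
```

```text
the job is handed in; nothing more can be done
None
```

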